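# Load the nut press and pump it snug

## Task

Stand one walnut in each of the two wells of the nut press and let go of them. Then pump the orange trigger against the black handle (squeeze, let it swing fully back, squeeze again) until the sprung pad holds both nuts against the anvil and has been pushed about halfway back into the jaw; never push the ram by hand, never bottom the pad out, as that would crack the nuts, and leave the other kitchen things where they are. Finish while still holding the trigger squeezed.

Things in the scene. Friction and masses are not known exactly. Their poses are not given: they have to be found in the camera images.
- press: nut press on a fixed wooden board 160 (x) by 245 (y, from -100 to +145) by 12 mm; origin on its underside, on the worktop. Its +y is the closing direction; along y, from the -y end, lie the tail of the toothed ram, the orange trigger (y = -60 mm), the black handle (y = -20 mm), the jaw block with the sprung pad, the two wells and the steel anvil (face at y = +125 mm, top 44 mm above the worktop)
- well_a (a point): centre of the floor of one well, 12 mm above the worktop, 45 mm to the press's -x side. Each well is 45 mm (press x) by 48 mm (press y), rim 6 mm high, anvil face on its +y side 24 mm from this point
- well_b (a point): the same for the other well, 45 mm to the press's +x side, so the wells are 90 mm apart
- handle_grip (a point): middle of the fixed black handle of the press at squeezing height, 112 mm above the worktop (top of handle 125 mm); handle is 14 mm thick along press y and 26 mm wide along press x there
- trigger_grip (a point): middle of the orange trigger at squeezing height, 112 mm above the worktop when at rest (top of trigger 125 mm); 12 mm thick along press y, 26 mm wide along press x. At rest it stands 40 mm from handle_grip on the -y side, so trigger and handle measure 53 mm over all; it moves with the trigger
- trigger_swing (a joint): swing of the trigger, rad: 0 = at rest (a return spring of 2 to 4 N at trigger_grip brings it back), 0.25 = fully squeezed against the handle (trigger_grip 24 mm nearer to it). Up to the first 12 mm of a squeeze may be idle. A squeeze takes up to about 17 N at trigger_grip
- trigger: the orange trigger lever itself; origin on its pivot, 16 mm above the worktop, below trigger_grip
- ram_travel (a joint): advance of the ram towards the anvil, m; starts at 0 to 0.016. A full stroke from rest moves it 10 to 12 mm, by a pawl on teeth of 5 mm pitch; it stays (12 N of friction) when the trigger is let back. Face of the free pad: press y = 0.056 m + ram_travel, so it clamps the nuts on the anvil from about 0.035
- ram: the toothed steel bar with the dark jaw block, which the pawl pushes; 24 to 56 mm high over the worktop; origin is of no use. Not to be pushed by hand
- pad_press (a joint): how far the sprung pad is pushed back towards the jaw block, m: 0 = free (clear gap of 20 mm between the jaw block and the pad), 0.020 = bottomed out. 0.6 N per mm. Snug is 0.004 to 0.016
- pad: the pad plate that meets the nuts, 132 mm wide, 8 mm thick, 22 to 52 mm above the worktop, rubber face towards +y, on a swivel that lets it rock by 0.07 rad so that it presses both nuts alike; origin is of no use
- walnut_1: a light brown walnut, 34 mm thick, 38 mm high, standing upright on a flat foot of 20 mm; 30 g; hard enough for any finger grip; origin at the centre of its foot, widest from 13 to 23 mm above it; starts on the worktop to the left of the press
- walnut_2: a light brown walnut, 34 mm thick, 38 mm high, standing upright on a flat foot of 20 mm; 30 g; hard enough for any finger grip; origin at the centre of its foot, widest from 13 to 23 mm above it; starts on the worktop to the left of the press
- mug_1: small blue mug, 59 x 84 x 53 mm, bystander; origin under its middle. It stands at the back between the kettle and a tall grey wall pier, which fills the right side (x over 0.48 m, y under -0.18 m): keep arm and wrist clear of the pier when swinging in from the right
- tin_2: small red and brown food tin, 57 mm wide, 72 mm high, bystander; origin under its middle
- spice_jar_5: spice jar with black cap, 44 mm wide, 96 mm high, bystander; origin under its middle

How it is judged:
By the outcome, as a careful person would: the job done as asked, in the order asked, and still so for the second after the job is handed in, while the arm keeps its last pose, push and grip.
It also fails if it takes over 72 s, if anything falls off the work surface, if the arm or the gripper's body presses on something with over 40 N, if the wrist force passes 120 N, or if a joint passes its speed limit or range.

## Robot

A 6-joint arm with a two-finger parallel gripper is mounted at the origin on a cart in front of the work surface, level with it; the furniture and walls round the work are solid. World frame = base frame: x ahead of the robot, y to its left, z up, the work surface at z = 0. Lengths are in m, angles in degrees, forces in N, time in s.
With the tool pointing down it reaches from about 0.375 to 0.9 m from the base axis. Payload 3.1 kg.
Tool frame: the origin (TCP) lies midway between the tips of the shut fingers; the grasp point (between the pads) lies 19 mm behind it; z points along the fingers, y is the line along which they close (so a half turn about z gives the same grasp; the last joint's range is limited). The gripper opens to 85 mm and grips with 20 to 120 N. Pads are 22 mm wide; open, the fingers measure 114 mm over their backs; the gripper's body (76 mm by 85 mm) begins 54 mm behind the grasp point. The pads swing forward as they close: fully open they stand 13 mm farther back than shut.
Start: joints at [-82.248, 30.224, 82.088, -0, 67.689, -10.227], TCP at [0.193, -0.594, 0.231] pointing down, gripper open.
Joint ranges: [-176.69, 176.69], [-43.24, 126.21], [12.49, 139.97], [-82, 262], [0, 151.66], [-163.58, 163.58]. Speed limits (degrees/s): [159.86, 159.86, 180, 180, 180, 180].

## Interface

Orientations are given as a 3x3 rotation matrix whose columns are the frame's x, y, z axes.
In Python, from station import arm gives the robot as it stands.
- The arm moves only by the tool apply_moves, never from a script. Its argument "plan" is a list of rows, each an object with "dp": the shift along the tool's x, y, z in m, a list of three; "yaw": the turn about the tool's z in rad; "hand": the gripper command: -1 is fully open, 1 is shut, values between are in proportion. In form: [{"dp": [dx, dy, dz], "yaw": yaw, "hand": hand}, ...]. A call has 1 to 8 rows; each row is the pose to reach, as a shift and turn from the pose commanded when the call began, along the tool's axes at that moment; what a row does not reach only later rows make up. A row lasts 1/8 s, in which the tool goes at most 62.5 mm and 10.7 degrees, less where a joint would pass 70% of its speed; a pose out of reach is approached as far as the arm can. A call with a gripper value outside its range is refused whole. The fingers move at their own pace and stop on an object; "newtons" is the grip in N (left out, the last holds). Time passes only in rows, so rows that repeat a pose let the fingers close. It gives the time, the measured TCP pose, the force, the opening and the grip force at its end, in the units of the state.
- arm.state(): the state, without advancing time (a new reading comes with each control period).
- arm.capture(name): name is "side" or "top"; returns (picture, depth): 480x640x3 uint8, red, green, blue; 480x640 float32, m along the optical axis (not along the pixel's ray), 0 where there is no reading.
- arm.get_calibration(name): a dict with "intrinsics" (3x3 intrinsics, pixels), "cam_to_world" (4x4, takes a point from camera to world coordinates). Camera axes: x right, y up, looking along -z (the intrinsics and any distortion apply to the point x, -y, -z); pixel columns grow to the right and rows downward; lengths in m; the calibration is good to about 2 mm. A picture is of the moment at which its call begins. get_calibration takes no time and is no camera call.
- arm.job_done(): hands the job in; it is judged then, once.
The state is a dict: "t": time; "qpos": joint angles; "dq": joint speeds; "joint_efforts": joint torques, N m; "tcp_pos": TCP position; "tool_rot": TCP orientation; "contact_force": force on the tool from outside, world axes, zero at the start; "ft_torque": the same for the moment, N m; "finger_gap": opening from 0.0 (shut) to 1.0 (fully open); "grasp_force": force on a finger pad.
Only numpy, scipy, OpenCV 4.12 (cv2) and the standard library are available. Lean on these libraries where they do the work, as an engineer would, in place of code of your own. Each camera call takes 0.05 s, during which the arm holds its last target. There are 200 camera calls.

## Working session

There is one attempt and no reset: what is moved stays moved. The work goes in short steps, Python scripts to look and compute and a tool call to move; the robot and the scene stay as the last step left them, time stands still between calls to the robot, and variables do not carry over. Pictures are saved under pics/ and viewed, at most 10 in all, crops included, and the job is handed in when it is done.

Besides the shell and the picture viewer there is one more tool, called after "Request:" in YAML: its name, and indented under it one key for each argument. apply_moves: Moves the arm, as the interface text tells. Its arguments: {"type":"object","properties":{"plan":{"type":"array"},"newtons":{"type":"number"}},"required":["plan"]}

```bash
mkdir -p pics
cat > h.py <<'E'
import numpy as np,cv2
from station import arm
def cap(n,f):
    im,d=arm.capture(n); np.savez('pics/'+f+'.npz',im=im,d=d); cv2.imwrite('pics/'+f+'.png',im[:,:,::-1]); return im,d
def world(n,d):
    c=arm.get_calibration(n);K=np.array(c['intrinsics']);T=np.array(c['cam_to_world'])
    v,u=np.mgrid[:d.shape[0],:d.shape[1]]
    P=np.stack([(u-K[0,2])/K[0,0]*d,-(v-K[1,2])/K[1,1]*d,-d],-1)
    return P@T[:3,:3].T+T[:3,3]
E
python3 - <<'E'
from h import *
for n in('top','side'):
    cap(n,n+'0'); c=arm.get_calibration(n); print(c)
print(arm.state())
E
```

```text
{'intrinsics': array([[603.1599187 ,   0.        , 313.1493831 ],
       [  0.        , 603.1599187 , 242.84056765],
       [  0.        ,   0.        ,   1.        ]]), 'cam_to_world': array([[ 0.00360831,  0.989541  , -0.14420675,  0.35530938],
       [-0.99998415,  0.00294737, -0.00479663,  0.17545567],
       [-0.00432143,  0.14422177,  0.98953595,  1.42462919],
       [ 0.        ,  0.        ,  0.        ,  1.        ]])}
{'intrinsics': array([[456.15368906,   0.        , 328.95691097],
       [  0.        , 456.15368906, 227.76611988],
       [  0.        ,   0.        ,   1.        ]]), 'cam_to_world': array([[-0.94455859,  0.18699833, -0.26989014,  0.32975409],
       [-0.32821609, -0.51489542,  0.79193239,  0.89631529],
       [ 0.00912484,  0.83660883,  0.54772476,  0.57863571],
       [ 0.        ,  0.        ,  0.        ,  1.        ]])}
{'t': 0.1, 'qpos': array([-8.22474413e+01,  3.02738010e+01,  8.21494487e+01,  9.33640919e-04,
        6.76917898e+01, -1.02261047e+01]), 'dq': array([ 0.01505145, -0.15077149, -0.17808861, -0.00534382, -0.03242772,
       -0.09480619]), 'joint_efforts': array([-7.48916227e-04, -4.43305063e+01, -1.78586537e+01, -2.66957804e-04,
        3.89620327e-03,  7.07526709e-06]), 'tcp_pos': array([ 0.19286887, -0.59380588,  0.23042752]), 'tool_rot': array([[ 9.51173488e-01,  3.08656655e-01, -2.55906965e-04],
       [ 3.08656537e-01, -9.51171476e-01,  1.99149776e-03],
       [ 3.71277631e-04, -1.97324723e-03, -9.99997984e-01]]), 'contact_force': array([-0.81434242,  0.73953225, -0.32019785]), 'ft_torque': array([-0.04014364, -0.0006294 , -0.04652421]), 'grasp_force': 0.0, 'finger_gap': 0.9970485164023887}
```

View pics/top0.png

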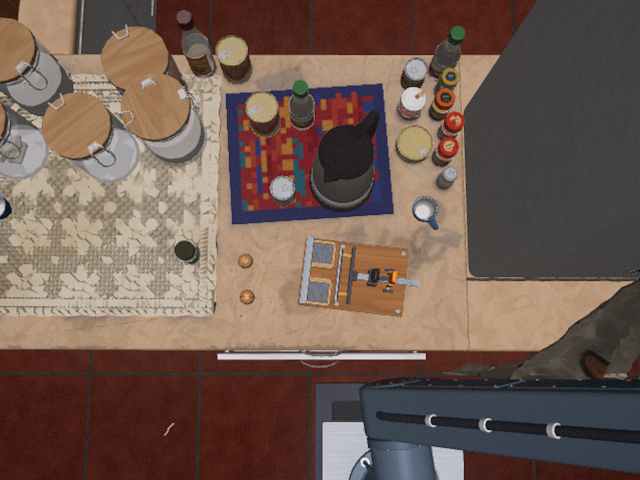

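View pics/side0.png

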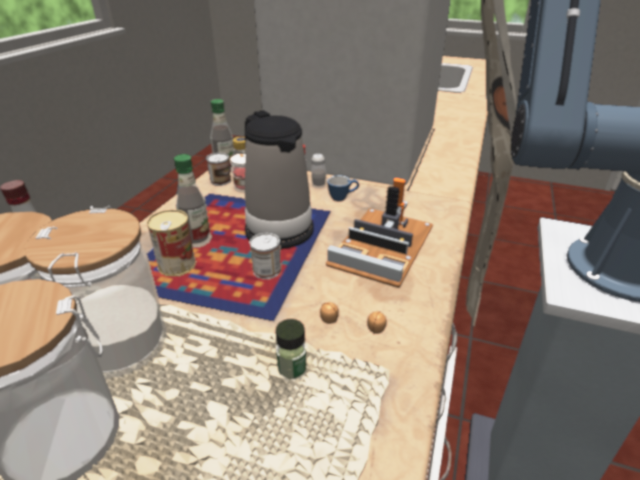

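The top view shows walnuts at about (246,261) and (247,297). The press is at (300–418, 237–315), with the anvil on the left (308,270), the handle at (375,277) and the trigger at (392,279). The kettle is at (343,180), the mug at (426,210) and the pier on the right. The side view agrees.

```bash
cat > meas.py <<'E'
from h import *
def run(f='top0'):
    z=np.load('pics/'+f+'.npz');im,d=z['im'],z['d'];P=world('top',d)
    X=P.reshape(-1,3);
    tab=P[320:345,230:420,2];print('table z',np.median(tab))
    z0=np.median(tab)
    # walnuts
    for (u,v) in((246,261),(247,297)):
        Q=P[v-14:v+15,u-14:u+15].reshape(-1,3);Q=Q[(Q[:,2]>z0+.012)&(Q[:,2]<.06)]
        print('nut',len(Q),Q.min(0).round(4),Q.max(0).round(4),((Q.min(0)+Q.max(0))/2).round(4), 'circle',np.array(cv2.minEnclosingCircle(Q[:,:2].astype(np.float32)*1000)[0]).round(1))
    S=P[225:325,290:425].reshape(-1,3);h=S[:,2]-z0
    B=S[(h>.006)&(h<.15)]
    r=cv2.minAreaRect((B[(B[:,2]-z0)<.02][:,:2]*1000).astype(np.float32));print('board',r)
    A=S[(h>.038)&(h<.050)];A=A[A[:,1]>np.percentile(B[:,1],80)]
    print('anvil',len(A),cv2.minAreaRect((A[:,:2]*1000).astype(np.float32)))
    H=S[(h>.115)&(h<.135)]
    print('tops',len(H));
    lab=(P[...,2]-z0>.113)&(P[...,2]-z0<.14);lab[:225]=0;lab[325:]=0;lab[:,:290]=0;lab[:,425:]=0
    n,l,st,c=cv2.connectedComponentsWithStats(lab.astype(np.uint8))
    for i in range(1,n):print(st[i],c[i],P[l==i].mean(0).round(4))
    for u,v in((375,277),(392,279)):
        w=P[v-7:v+8,u-10:u+11];print(((w[...,2])*1000).astype(int)[::2,::1])
run()
E
python3 meas.py
```

```text
table z 0.0008122084048075573
nut 167 [0.5018 0.3245 0.0137] [0.5351 0.3559 0.0435] [0.5184 0.3402 0.0286] circle [518.5 340.3]
nut 169 [0.418  0.3187 0.0146] [0.4504 0.3516 0.0459] [0.4342 0.3352 0.0302] circle [433.6 335.4]
board ((486.9046325683594, 78.32981872558594), (231.44017028808594, 316.82891845703125), 0.2236061692237854)
anvil 448 ((495.6960144042969, 196.92718505859375), (16.07645034790039, 155.7777099609375), 83.38346099853516)
tops 144
[373 268   7  13  82] [375.97560976 273.80487805] [0.4776 0.0457 0.1237]
[392 270   6  13  69] [394.42028986 275.7826087 ] [0.4734 0.0059 0.1244]
[[ 16  13  12   9  57  57  59  92 119 126 130 127 132 122 122   7  14  16
   11  11  15]
 [ 12  14  13  22  53  56  63  88 115 125 127 125 120 128 123  12  15   8
   15  12  14]
 [ 36  34  33  34  63  57  72 104 122 127 126 124 125 124 122  13  12  16
    6  13  11]
 [ 35  41  36  36  57  60  78 104 120 123 120 121 126 126 119  43  52  48
   47  55  56]
 [ 37  38  38  34  60  55  83 108 123 125 127 124 125 124  44  46  47  45
   50  49  57]
 [ 16  18  11  58  61  58  87 101 104 106 116 119 113 
[... 226 characters left out ...]
2  14  10  11  24  57  67  90 117 126 125 127 124 123  14  13
    7  11  18]
 [ 16   6  13  11  10  16  34  62  81 104 118 122 128 127 129 126  11   8
    8  15  17]
 [ 48  47  55  56  54  62  64  68  85 108 120 126 122 126 125 126  14  10
   14  11  12]
 [ 45  50  49  57  57  66  63  73  92 113 124 123 128 126 127 122  35  39
   34  36  38]
 [ 34  36  50  55  61  54  60  78  98 113 126 124 127 124 128  40  34  42
   34  39  35]
 [ 10   8   7  27  26  35  35  70  90 100 108 114 115 112  38  41  33  42
   29  35  39]
 [ 10  13  15   9  14  16  59  68  65  73  70  70  15  11   9  11  11  12
   15  14  26]
 [ 12   9  15  11  27  36  36  42  41  47  14  12  15   8  14  13   8  11
    6  11  17]]
```

```bash
python3 -c "
import cv2
a=cv2.imread('pics/top0.png')[225:325,290:425];cv2.imwrite('pics/c1.png',cv2.resize(a,None,fx=5.5,fy=5.5,interpolation=2))"
```

```text
(no output)
```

View pics/c1.png

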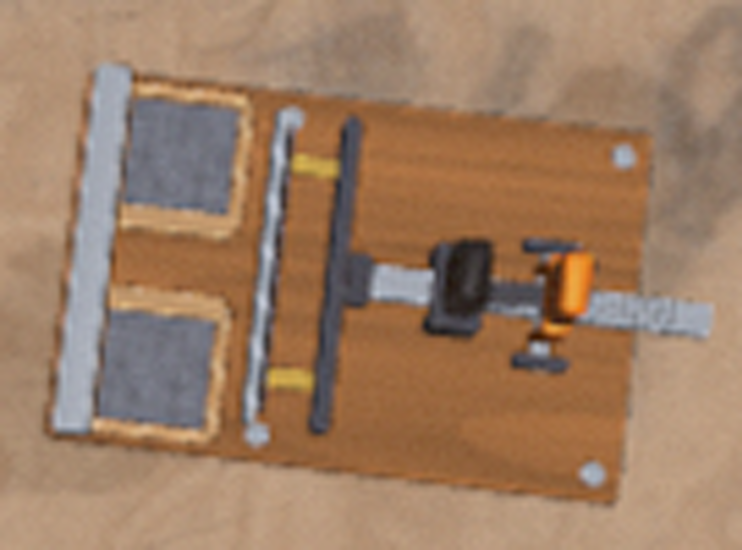

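The crop shows the anvil as the left band and the pad bar at x≈270. The jaw is at x≈335, the handle at (470,278) and the trigger at (572,283). The measured distances fit the given sizes: anvil to handle/trigger midpoint is 172 mm, handle to trigger is 40 mm, and press +y is at about 83.5°. Now I'll swing over, turning to close along press x.

```bash
cat > go.py <<'E'
import sys,json
from h import *
a=np.radians(83.5);U=np.array([np.cos(a),np.sin(a),0]);V=np.array([np.sin(a),-np.cos(a),0]);O=np.array([.4803,.0656,0])
def press(x,y,z): return O+x*V+y*U+[0,0,z]
def to(p,ang=None):
    s=arm.state();R=np.array(s['tool_rot']);d=R.T@(np.array(p)-s['tcp_pos'])
    cur=np.degrees(np.arctan2(R[1,1],R[0,1]))
    print('t',round(s['t'],2),'tcp',s['tcp_pos'].round(4),'ang',cur.round(1),'target',np.round(p,4),'dp',d.round(4), 'yaw',None if ang is None else round(np.radians((cur-ang+90)%180-90),3),'q1,q6',s['qpos'][[0,5]].round(0))
E
python3 -c "
from go import *
to([.42,0,.23],-6.5);print(press(-.045,.105,.018),press(.045,.105,.018))"
```

```text
t 0.1 tcp [ 0.1929 -0.5938  0.2304] ang -72.0 target [0.42 0.   0.23] dp [ 0.3993 -0.4947  0.0016] yaw -1.144 q1,q6 [-82. -10.]
[0.4474756  0.17501919 0.018     ] [0.53689707 0.1648309  0.018     ]
```

Request:
apply_moves:
  plan:
    - {"dp":[0.399,-0.495,0],"yaw":-1.143,"hand":0.4}
    - {"dp":[0.399,-0.495,0],"yaw":-1.143,"hand":0.4}
    - {"dp":[0.399,-0.495,0],"yaw":-1.143,"hand":0.4}
    - {"dp":[0.399,-0.495,0],"yaw":-1.143,"hand":0.4}
    - {"dp":[0.399,-0.495,0],"yaw":-1.143,"hand":0.4}
    - {"dp":[0.399,-0.495,0],"yaw":-1.143,"hand":0.4}
    - {"dp":[0.399,-0.495,0],"yaw":-1.143,"hand":0.4}
    - {"dp":[0.399,-0.495,0],"yaw":-1.143,"hand":0.4}

```text
t: 1.1
tcp_pos: [0.3716, -0.1255, 0.2313]
tool_rot: [[0.114, 0.993, 0.0], [0.993, -0.114, -0.0], [-0.0, 0.0, -1.0]]
contact_force: [0.7, -0.1, 1.1]
finger_gap: 0.297
grasp_force: 0.0
```

```bash
python3 -c "
from go import *
to([.434,.3353,.12],-6.5);print(arm.state()['finger_gap'])"
```

```text
t 1.1 tcp [ 0.3716 -0.1255  0.2313] ang -6.6 target [0.434  0.3353 0.12  ] dp [0.4649 0.0092 0.1113] yaw -0.001 q1,q6 [-35. -29.]
0.29746446042557056
```

Request:
apply_moves:
  plan:
    - {"dp":[0.06,0,0],"yaw":0,"hand":-0.4}
    - {"dp":[0.12,0,0],"yaw":0,"hand":-0.4}
    - {"dp":[0.18,0,0],"yaw":0,"hand":-0.4}
    - {"dp":[0.24,0,0],"yaw":0,"hand":-0.4}
    - {"dp":[0.3,0,0],"yaw":0,"hand":-0.4}
    - {"dp":[0.36,0,0],"yaw":0,"hand":-0.4}
    - {"dp":[0.42,0,0],"yaw":0,"hand":-0.4}
    - {"dp":[0.465,0.009,0.04],"yaw":0,"hand":-0.4}

```text
t: 2.1
tcp_pos: [0.435, 0.3375, 0.1934]
tool_rot: [[0.111, 0.994, 0.007], [0.994, -0.111, 0.004], [0.005, 0.007, -1.0]]
contact_force: [0.2, -0.4, -0.4]
finger_gap: 0.703
grasp_force: 0.0
```

Request:
apply_moves:
  plan:
    - {"dp":[0,0,0.05],"yaw":0,"hand":-0.4}
    - {"dp":[0,0,0.05],"yaw":0,"hand":-0.4}

```text
t: 2.35
tcp_pos: [0.4297, 0.3325, 0.1376]
tool_rot: [[0.113, 0.994, -0.01], [0.994, -0.113, -0.005], [-0.006, -0.009, -1.0]]
contact_force: [-0.2, -1.1, -0.3]
finger_gap: 0.697
grasp_force: 0.0
```

```bash
python3 -c "
from go import *
to([.434,.3353,.006],-6.5);print(arm.state()['finger_gap']);cap('side','s1')
a=cv2.imread('pics/s1.png')[200:400,220:460];cv2.imwrite('pics/c2.png',cv2.resize(a,None,fx=3,fy=3))"
```

```text
t 2.35 tcp [0.4297 0.3325 0.1376] ang -6.5 target [0.434  0.3353 0.006 ] dp [0.004  0.0052 0.1315] yaw 0.0 q1,q6 [26. 32.]
0.6970304970332651
```

View pics/c2.png

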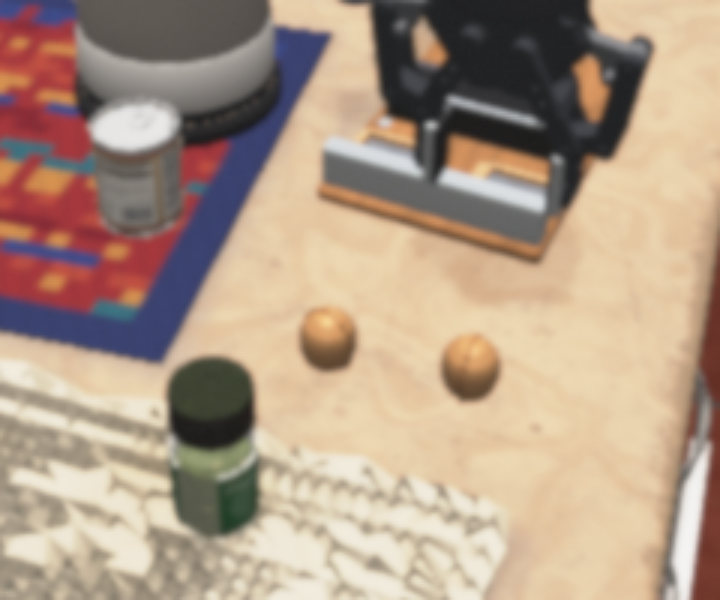

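The gripper hangs above the near nut, which is at about (470,365) in the crop. The other nut is at (327,337). Both are clear.

Request:
apply_moves:
  plan:
    - {"dp":[0,0,0.05],"yaw":0,"hand":-0.4}
    - {"dp":[0,0,0.08],"yaw":0,"hand":-0.4}
    - {"dp":[0,0,0.08],"yaw":0,"hand":-0.4}
    - {"dp":[0,0,0.08],"yaw":0,"hand":-0.4}

```text
t: 2.9
tcp_pos: [0.4348, 0.3341, 0.0636]
tool_rot: [[0.114, 0.993, 0.004], [0.993, -0.114, 0.002], [0.002, 0.004, -1.0]]
contact_force: [-0.2, -0.9, -0.2]
finger_gap: 0.705
grasp_force: 0.0
```

```bash
python3 -c "
from go import *
to([.434,.3353,.006],-6.5)"
```

```text
t 2.9 tcp [0.4348 0.3341 0.0636] ang -6.6 target [0.434  0.3353 0.006 ] dp [ 0.001  -0.0012  0.0576] yaw -0.001 q1,q6 [26. 32.]
```

Request:
apply_moves:
  plan:
    - {"dp":[0.001,-0.001,0.03],"yaw":0,"hand":-0.4}
    - {"dp":[0.001,-0.001,0.0575],"yaw":0,"hand":-0.4}
    - {"dp":[0.001,-0.001,0.0575],"yaw":0,"hand":-0.4}
    - {"dp":[0.001,-0.001,0.0575],"yaw":0,"hand":0.5}
    - {"dp":[0.001,-0.001,0.0575],"yaw":0,"hand":0.5}
    - {"dp":[0.001,-0.001,0.0575],"yaw":0,"hand":0.5}
    - {"dp":[0.001,-0.001,0.0575],"yaw":0,"hand":0.5}
  newtons: 30

```text
t: 3.78
tcp_pos: [0.4335, 0.3354, 0.0059]
tool_rot: [[0.114, 0.994, 0.003], [0.994, -0.114, 0.002], [0.002, 0.003, -1.0]]
contact_force: [-0.3, -0.6, 6.3]
finger_gap: 0.382
grasp_force: 29.5
```

```bash
python3 -c "
from go import *
to(press(-.045,.105,.019),-6.5)"
```

```text
t 3.77 tcp [0.4335 0.3354 0.0059] ang -6.5 target [0.4475 0.175  0.019 ] dp [-0.1577  0.0322 -0.0133] yaw -0.0 q1,q6 [26. 33.]
```

Request:
apply_moves:
  plan:
    - {"dp":[0,0,-0.05],"yaw":0,"hand":0.5}
    - {"dp":[-0.03,0.006,-0.08],"yaw":0,"hand":0.5}
    - {"dp":[-0.08,0.016,-0.085],"yaw":0,"hand":0.5}
    - {"dp":[-0.125,0.026,-0.085],"yaw":0,"hand":0.5}
    - {"dp":[-0.158,0.032,-0.085],"yaw":0,"hand":0.5}
    - {"dp":[-0.158,0.032,-0.08],"yaw":0,"hand":0.5}
    - {"dp":[-0.158,0.032,-0.06],"yaw":0,"hand":0.5}
    - {"dp":[-0.158,0.032,-0.06],"yaw":0,"hand":0.5}

```text
t: 4.78
tcp_pos: [0.4453, 0.1747, 0.0633]
tool_rot: [[0.113, 0.994, -0.002], [0.994, -0.113, -0.0], [-0.0, -0.002, -1.0]]
contact_force: [0.3, -0.1, -0.4]
finger_gap: 0.379
grasp_force: 30.1
```

```bash
python3 -c "
from go import *
to(press(-.045,.105,.019),-6.5)
cap('side','s2')
a=cv2.imread('pics/s2.png')[200:400,220:460];cv2.imwrite('pics/c3.png',cv2.resize(a,None,fx=3,fy=3))"
```

```text
t 4.78 tcp [0.4453 0.1747 0.0633] ang -6.5 target [0.4475 0.175  0.019 ] dp [0.0006 0.0022 0.0443] yaw 0.0 q1,q6 [ 8. 14.]
```

View pics/c3.png

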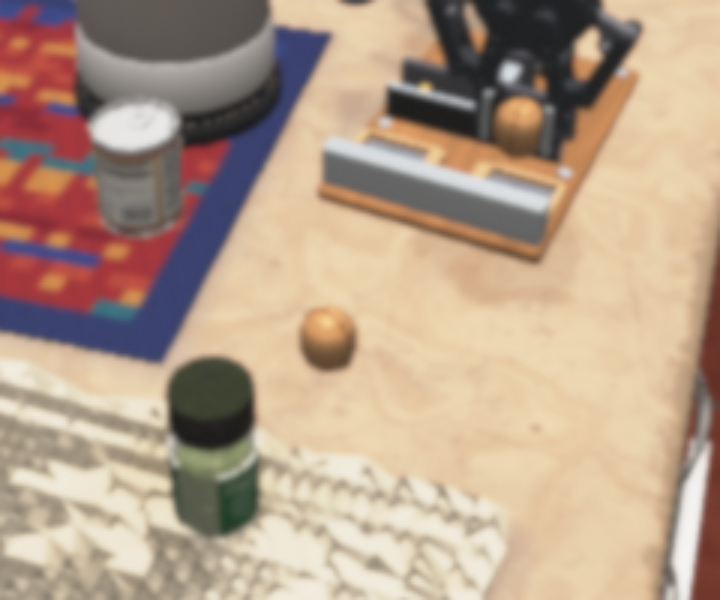

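The nut is held upright at (518,125) over the near well, so I'll lower it.

Request:
apply_moves:
  plan:
    - {"dp":[0,0.001,0.02],"yaw":0,"hand":0.5}
    - {"dp":[0,0.001,0.034],"yaw":0,"hand":0.5}
    - {"dp":[0,0.001,0.04],"yaw":0,"hand":0.5}
    - {"dp":[0,0.001,0.042],"yaw":0,"hand":0.5}
    - {"dp":[0,0.001,0.042],"yaw":0,"hand":0.5}

```text
t: 5.45
tcp_pos: [0.4471, 0.1741, 0.022]
tool_rot: [[0.114, 0.994, 0.0], [0.994, -0.114, 0.0], [0.0, 0.0, -1.0]]
contact_force: [0.4, -0.1, 0.2]
finger_gap: 0.378
grasp_force: 30.1
```

```bash
python3 -c "
from go import *
to(press(-.045,.105,.018),-6.5)"
```

```text
t 5.45 tcp [0.4471 0.1741 0.022 ] ang -6.5 target [0.4475 0.175  0.018 ] dp [0.001  0.0003 0.004 ] yaw -0.001 q1,q6 [ 8. 14.]
```

Lower 4 mm, open modestly, and rise.

Request:
apply_moves:
  plan:
    - {"dp":[0,0,0.002],"yaw":0,"hand":0.5}
    - {"dp":[0,0,0.004],"yaw":0,"hand":0.5}
    - {"dp":[0,0,0.004],"yaw":0,"hand":0.5}

```text
t: 5.82
tcp_pos: [0.4472, 0.174, 0.0179]
tool_rot: [[0.114, 0.993, 0.0], [0.993, -0.114, 0.0], [0.0, 0.0, -1.0]]
contact_force: [0.3, -0.8, 0.2]
finger_gap: 0.38
grasp_force: 30.2
```

Request:
apply_moves:
  plan:
    - {"dp":[0,0,0],"yaw":0,"hand":-0.2}
    - {"dp":[0,0,0],"yaw":0,"hand":-0.2}
    - {"dp":[0,0,0],"yaw":0,"hand":-0.2}
    - {"dp":[0,0,-0.02],"yaw":0,"hand":-0.3}
    - {"dp":[0,0,-0.06],"yaw":0,"hand":-0.4}
    - {"dp":[0,0,-0.1],"yaw":0,"hand":-0.4}
    - {"dp":[0.05,0,-0.1],"yaw":0,"hand":-0.4}

```text
t: 6.7
tcp_pos: [0.4547, 0.2226, 0.1207]
tool_rot: [[0.119, 0.993, 0.005], [0.993, -0.119, 0.001], [0.001, 0.005, -1.0]]
contact_force: [0.7, 1.2, 0.4]
finger_gap: 0.7
grasp_force: 0.0
```

```bash
python3 -c "
from go import *
to([.5184,.3402,.006],-6.5)"
```

```text
t 6.7 tcp [0.4547 0.2226 0.1207] ang -6.8 target [0.5184 0.3402 0.006 ] dp [0.1242 0.0487 0.1151] yaw -0.005 q1,q6 [13. 20.]
```

Request:
apply_moves:
  plan:
    - {"dp":[0.05,0.018,0],"yaw":0,"hand":-0.4}
    - {"dp":[0.1,0.04,0],"yaw":0,"hand":-0.4}
    - {"dp":[0.124,0.049,0.02],"yaw":0,"hand":-0.4}
    - {"dp":[0.124,0.049,0.055],"yaw":0,"hand":-0.4}
    - {"dp":[0.124,0.049,0.065],"yaw":0,"hand":-0.4}
    - {"dp":[0.124,0.049,0.065],"yaw":0,"hand":-0.4}
    - {"dp":[0.124,0.049,0.065],"yaw":0,"hand":-0.4}

```text
t: 7.58
tcp_pos: [0.5162, 0.3413, 0.054]
tool_rot: [[0.114, 0.993, 0.002], [0.993, -0.114, 0.001], [0.001, 0.002, -1.0]]
contact_force: [-0.3, -1.1, -0.0]
finger_gap: 0.698
grasp_force: 0.0
```

```bash
python3 -c "
from go import *
to([.5184,.3402,.006],-6.5)
cap('top','t2');cap('side','s3')
a=cv2.imread('pics/t2.png')[225:325,220:425];b=cv2.imread('pics/s3.png')[200:340,300:460]
a=cv2.resize(a,(600,293));b=cv2.resize(b,(343,300))[:293];
cv2.imwrite('pics/c4.png',cv2.resize(np.hstack([a,b]),(800,249)))"
```

```text
t 7.58 tcp [0.5162 0.3413 0.054 ] ang -6.6 target [0.5184 0.3402 0.006 ] dp [-0.0009  0.0022  0.048 ] yaw -0.001 q1,q6 [23. 30.]
```

View pics/c4.png

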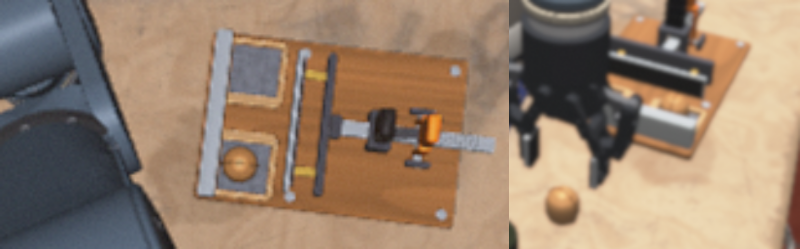

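The first nut stands well inside the near well at (238,162). The other is below the fingers at (563,203).

Request:
apply_moves:
  plan:
    - {"dp":[-0.001,0.002,0.02],"yaw":0,"hand":-0.4}
    - {"dp":[-0.001,0.002,0.047],"yaw":0,"hand":-0.4}
    - {"dp":[-0.001,0.002,0.047],"yaw":0,"hand":-0.4}
    - {"dp":[-0.001,0.002,0.047],"yaw":0,"hand":0.5}
    - {"dp":[-0.001,0.002,0.047],"yaw":0,"hand":0.5}
    - {"dp":[-0.001,0.002,0.047],"yaw":0,"hand":0.5}
    - {"dp":[-0.001,0.002,0.047],"yaw":0,"hand":0.5}

```text
t: 8.55
tcp_pos: [0.5178, 0.3403, 0.0065]
tool_rot: [[0.114, 0.994, 0.001], [0.994, -0.114, 0.001], [0.001, 0.001, -1.0]]
contact_force: [-0.3, 0.3, 2.0]
finger_gap: 0.384
grasp_force: 30.0
```

```bash
python3 -c "
from go import *
to(press(.045,.105,.019),-6.5)"
```

```text
t 8.55 tcp [0.5178 0.3403 0.0065] ang -6.5 target [0.5369 0.1648 0.019 ] dp [-0.1722  0.0389 -0.0125] yaw -0.001 q1,q6 [23. 30.]
```

Request:
apply_moves:
  plan:
    - {"dp":[0,0,-0.05],"yaw":0,"hand":0.5}
    - {"dp":[-0.03,0.006,-0.08],"yaw":0,"hand":0.5}
    - {"dp":[-0.08,0.018,-0.085],"yaw":0,"hand":0.5}
    - {"dp":[-0.13,0.03,-0.085],"yaw":0,"hand":0.5}
    - {"dp":[-0.172,0.039,-0.085],"yaw":0,"hand":0.5}
    - {"dp":[-0.172,0.039,-0.08],"yaw":0,"hand":0.5}
    - {"dp":[-0.172,0.039,-0.06],"yaw":0,"hand":0.5}
    - {"dp":[-0.172,0.039,-0.06],"yaw":0,"hand":0.5}

```text
t: 9.55
tcp_pos: [0.5351, 0.1653, 0.0647]
tool_rot: [[0.113, 0.994, -0.003], [0.994, -0.113, -0.0], [-0.0, -0.003, -1.0]]
contact_force: [-0.2, 0.1, -0.3]
finger_gap: 0.381
grasp_force: 30.1
```

Request:
apply_moves:
  plan:
    - {"dp":[0,0,0.02],"yaw":0,"hand":0.5}
    - {"dp":[0,0,0.034],"yaw":0,"hand":0.5}
    - {"dp":[0,0,0.04],"yaw":0,"hand":0.5}
    - {"dp":[0,0,0.042],"yaw":0,"hand":0.5}
    - {"dp":[0,0,0.042],"yaw":0,"hand":0.5}

```text
t: 10.18
tcp_pos: [0.5367, 0.1649, 0.024]
tool_rot: [[0.114, 0.994, 0.0], [0.994, -0.114, 0.0], [0.0, 0.0, -1.0]]
contact_force: [0.6, -0.7, -0.8]
finger_gap: 0.38
grasp_force: 30.1
```

```bash
python3 -c "
from go import *
to(press(.045,.105,.0182),-6.5)"
```

```text
t 10.18 tcp [0.5367 0.1649 0.024 ] ang -6.5 target [0.5369 0.1648 0.0182] dp [-0.      0.0002  0.0058] yaw -0.0 q1,q6 [ 6. 12.]
```

Request:
apply_moves:
  plan:
    - {"dp":[0,0,0.003],"yaw":0,"hand":0.5}
    - {"dp":[0,0,0.0055],"yaw":0,"hand":0.5}
    - {"dp":[0,0,0.0055],"yaw":0,"hand":0.5}
    - {"dp":[0,0,0.0055],"yaw":0,"hand":0.5}

```text
t: 10.68
tcp_pos: [0.5368, 0.1648, 0.0185]
tool_rot: [[0.114, 0.994, 0.001], [0.994, -0.114, 0.0], [0.0, 0.001, -1.0]]
contact_force: [0.8, 0.1, 1.8]
finger_gap: 0.375
grasp_force: 30.3
```

Request:
apply_moves:
  plan:
    - {"dp":[0,0,0],"yaw":0,"hand":-0.2}
    - {"dp":[0,0,0],"yaw":0,"hand":-0.2}
    - {"dp":[0,0,0],"yaw":0,"hand":-0.2}
    - {"dp":[0,0,-0.02],"yaw":0,"hand":-0.2}
    - {"dp":[0,0,-0.06],"yaw":0,"hand":-0.4}
    - {"dp":[0,0,-0.12],"yaw":0,"hand":-1}
    - {"dp":[0,0,-0.17],"yaw":0,"hand":-1}
    - {"dp":[0,0,-0.2],"yaw":0,"hand":-1}

```text
t: 11.68
tcp_pos: [0.5374, 0.1649, 0.2213]
tool_rot: [[0.114, 0.994, 0.004], [0.994, -0.114, 0.0], [0.001, 0.004, -1.0]]
contact_force: [1.0, -0.1, -0.4]
finger_gap: 1.004
grasp_force: 0.0
```

```bash
python3 -c "
from go import *
to(press(0,-.0385,.21),83.5)"
```

```text
t 11.68 tcp [0.5374 0.1649 0.2213] ang -6.5 target [0.4759 0.0273 0.21  ] dp [-0.1436 -0.0454  0.011 ] yaw 1.57 q1,q6 [ 6. 12.]
```

Request:
apply_moves:
  plan:
    - {"dp":[-0.05,-0.016,0],"yaw":0.2,"hand":-1}
    - {"dp":[-0.1,-0.032,0],"yaw":0.38,"hand":-1}
    - {"dp":[-0.144,-0.045,0],"yaw":0.56,"hand":-1}
    - {"dp":[-0.144,-0.045,0],"yaw":0.74,"hand":-1}
    - {"dp":[-0.144,-0.045,0],"yaw":0.92,"hand":-1}
    - {"dp":[-0.144,-0.045,0],"yaw":1.1,"hand":-1}
    - {"dp":[-0.144,-0.045,0],"yaw":1.28,"hand":-1}
    - {"dp":[-0.144,-0.045,0],"yaw":1.46,"hand":-1}

```text
t: 12.68
tcp_pos: [0.4752, 0.0268, 0.2182]
tool_rot: [[1.0, -0.009, -0.0], [-0.009, -1.0, 0.0], [-0.0, -0.0, -1.0]]
contact_force: [-0.4, -0.3, 0.5]
finger_gap: 1.001
grasp_force: 0.0
```

Request:
apply_moves:
  plan:
    - {"dp":[0,0,0],"yaw":0.11,"hand":-1}
    - {"dp":[0,0,0],"yaw":0.11,"hand":-1}
    - {"dp":[0,0,0],"yaw":0.11,"hand":-1}

```text
t: 13.05
tcp_pos: [0.4753, 0.0268, 0.2183]
tool_rot: [[0.994, -0.111, -0.0], [-0.111, -0.994, 0.0], [-0.0, -0.0, -1.0]]
contact_force: [1.4, -0.6, 0.0]
finger_gap: 1.002
grasp_force: 0.0
```

```bash
python3 -c "
from go import *
to(press(0,-.0385,.098),83.5)
cap('top','t3');cap('side','s4')
a=cv2.imread('pics/t3.png')[225:325,270:425];b=cv2.imread('pics/s4.png')[160:300,300:460]
a=cv2.resize(a,(465,300));b=cv2.resize(b,(343,300))
cv2.imwrite('pics/c5.png',cv2.resize(np.hstack([a,b]),(800,297)))"
```

```text
t 13.05 tcp [0.4753 0.0268 0.2183] ang -96.4 target [0.4759 0.0273 0.098 ] dp [ 0.0006 -0.0006  0.1203] yaw 0.002 q1,q6 [-10.  86.]
```

View pics/c5.png

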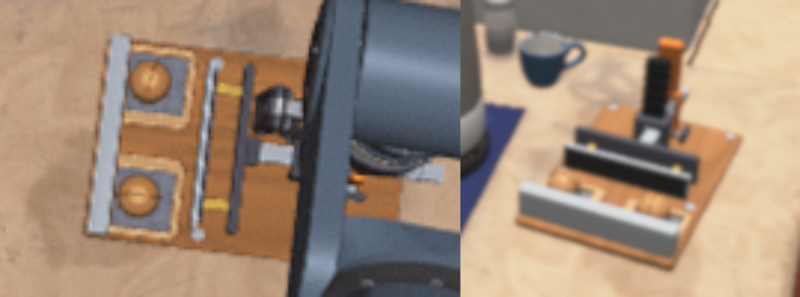

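Both nuts stand in their wells, at (150,80) and (137,194). The pad at (207,150) and jaw at (240,150) are still visible with the arm here. Now I'll descend over trigger and handle.

Request:
apply_moves:
  plan:
    - {"dp":[0.0005,-0.0005,0.05],"yaw":0,"hand":-1}
    - {"dp":[0.0005,-0.0005,0.09],"yaw":0,"hand":-1}
    - {"dp":[0.0005,-0.0005,0.115],"yaw":0,"hand":-1}
    - {"dp":[0.0005,-0.0005,0.128],"yaw":0,"hand":-1}
    - {"dp":[0.0005,-0.0005,0.128],"yaw":0,"hand":-1}
    - {"dp":[0.0005,-0.0005,0.128],"yaw":0,"hand":-1}

```text
t: 13.9
tcp_pos: [0.4768, 0.0272, 0.0911]
tool_rot: [[0.994, -0.113, 0.002], [-0.113, -0.994, -0.0], [0.002, 0.0, -1.0]]
contact_force: [-1.5, -0.2, 0.8]
finger_gap: 1.002
grasp_force: 0.0
```

```bash
cat > gap.py <<'E'
from go import *
import sys
def run(f):
    im,d=cap('top',f);P=world('top',d);q=P-O;x=q@V;y=q@U;z=q[...,2]
    # bright/dark profile along press y at x offsets, using heights of pad/jaw tops
    for x0 in(-.055,-.03,.03,.055):
        m=(abs(x-x0)<.006)&(z>.032)&(z<.075)&(y>0)&(y<.120)
        hh=np.histogram(y[m],bins=np.arange(.0,.121,.003))[0];print(x0,hh)
    s=arm.state();print(s['t'],s['finger_gap'],s['grasp_force'],s['contact_force'].round(1))
run(sys.argv[1])
E
python3 gap.py t4; python3 -c "
from go import *
to(press(0,-.0295,.09),83.5)"
```

```text
-0.055 [0 0 0 0 0 0 0 0 0 0 0 0 0 0 0 0 0 0 0 0 0 0 0 0 0 0 0 0 0 0 0 0 0 0 0 0 0
 0 0 0]
-0.03 [0 0 0 0 0 0 0 0 3 6 4 4 0 0 0 0 0 1 5 4 4 0 0 0 0 0 0 0 0 0 0 0 0 0 1 0 0
 0 0 0]
0.03 [0 0 0 0 0 0 0 0 2 5 5 5 0 0 0 0 0 2 6 6 7 0 0 0 0 0 0 0 0 0 0 3 2 3 5 5 3
 4 5 0]
0.055 [0 0 0 0 0 0 0 0 2 8 6 4 0 1 0 0 0 2 7 6 6 0 0 0 0 0 0 0 0 0 1 5 6 4 7 6 6
 5 5 3]
13.95 1.0010690976871002 0.0 [ 0.3  0.2 -0.5]
t 13.95 tcp [0.4769 0.0271 0.0913] ang -96.5 target [0.477  0.0363 0.09  ] dp [-0.001  -0.0091  0.0013] yaw 0.0 q1,q6 [-10.  86.]
```

Request:
apply_moves:
  plan:
    - {"dp":[-0.001,-0.005,0.001],"yaw":0,"hand":-1}
    - {"dp":[-0.001,-0.009,0.001],"yaw":0,"hand":-1}
    - {"dp":[-0.001,-0.009,0.001],"yaw":0,"hand":-0.6}
    - {"dp":[-0.001,-0.01,0.001],"yaw":0,"hand":-0.3}
    - {"dp":[-0.001,-0.01,0.001],"yaw":0,"hand":0}
    - {"dp":[-0.001,-0.01,0.001],"yaw":0,"hand":0.2}
    - {"dp":[-0.001,-0.01,0.001],"yaw":0,"hand":0.2}
  newtons: 35

```text
t: 14.82
tcp_pos: [0.4772, 0.035, 0.0908]
tool_rot: [[0.994, -0.111, 0.002], [-0.111, -0.994, -0.004], [0.003, 0.004, -1.0]]
contact_force: [-3.1, -10.2, 11.6]
finger_gap: 0.403
grasp_force: 8.2
```

```bash
python3 gap.py t5; python3 -c "
from go import *
to(press(0,-.0285,.09),83.5)"
```

```text
-0.055 [0 0 0 0 0 0 0 0 0 0 0 0 0 0 0 0 0 0 0 0 0 0 0 0 0 0 0 0 0 0 0 0 0 0 0 0 0
 0 0 0]
-0.03 [0 0 0 0 0 0 0 0 0 0 0 5 8 9 0 0 0 0 0 0 3 6 7 3 0 0 0 0 0 0 1 2 3 4 4 3 3
 4 1 0]
0.03 [0 0 0 0 0 0 0 0 0 0 0 5 8 7 0 0 0 0 0 0 3 5 7 4 0 0 0 0 0 0 1 3 2 2 6 6 4
 3 5 1]
0.055 [0 0 0 0 0 0 0 0 0 0 0 4 8 8 0 0 0 0 0 0 4 5 7 2 0 0 0 0 0 0 1 5 5 5 5 7 6
 5 5 3]
14.875 0.4056495402307386 8.193798756692559 [-2.6 -9.5 11.8]
t 14.88 tcp [0.4772 0.035  0.0908] ang -96.4 target [0.4771 0.0373 0.09  ] dp [-0.0004 -0.0023  0.0008] yaw 0.002 q1,q6 [-9. 88.]
```

The squeeze is about three quarters done and the ram has advanced about 8 mm, so I'll complete the stroke.

Request:
apply_moves:
  plan:
    - {"dp":[0,-0.002,0],"yaw":0,"hand":0.3}
    - {"dp":[0,-0.003,0],"yaw":0,"hand":0.45}
    - {"dp":[0,-0.003,0],"yaw":0,"hand":0.45}
    - {"dp":[0,-0.003,0],"yaw":0,"hand":0.45}

```text
t: 15.38
tcp_pos: [0.4773, 0.036, 0.0911]
tool_rot: [[0.994, -0.109, 0.002], [-0.109, -0.994, -0.007], [0.003, 0.007, -1.0]]
contact_force: [-4.8, -19.2, 15.4]
finger_gap: 0.372
grasp_force: 34.3
```

```bash
python3 gap.py t6; python3 -c "
from go import *
to(press(0,-.0285,.09),83.5)"
```

```text
-0.055 [0 0 0 0 0 0 0 0 0 0 0 0 0 0 0 0 0 0 0 0 0 0 0 0 0 0 0 0 0 0 0 0 0 0 0 0 0
 0 0 0]
-0.03 [0 0 0 0 0 0 0 0 0 0 0 2 8 8 4 0 0 0 0 0 2 8 7 6 0 0 0 0 0 0 1 2 3 5 4 3 3
 4 1 0]
0.03 [0 0 0 0 0 0 0 0 0 0 0 3 9 6 4 0 0 0 0 0 2 6 6 6 0 0 0 0 0 0 0 5 3 3 8 6 4
 4 5 1]
0.055 [0 0 0 0 0 0 0 0 0 0 0 2 7 5 5 0 0 0 0 0 2 7 6 6 0 0 0 0 0 0 3 4 5 5 7 7 5
 5 5 3]
15.425 0.37181728919578594 34.28509789053351 [ -4.2 -19.1  14.9]
t 15.43 tcp [0.4773 0.0361 0.0911] ang -96.3 target [0.4771 0.0373 0.09  ] dp [-0.0004 -0.0012  0.0011] yaw 0.004 q1,q6 [-9. 88.]
```

Fully squeezed: opening 31.6 mm, grip force reached against the handle. Let it swing back.

Request:
apply_moves:
  plan:
    - {"dp":[0,0.001,0],"yaw":0,"hand":-1}
    - {"dp":[0,0.002,0],"yaw":0,"hand":-1}
    - {"dp":[0,0.002,0],"yaw":0,"hand":-1}
    - {"dp":[0,0.002,0],"yaw":0,"hand":-1}
    - {"dp":[0,0.002,0],"yaw":0,"hand":-1}
    - {"dp":[0,0.002,0],"yaw":0,"hand":-1}

```text
t: 16.18
tcp_pos: [0.4762, 0.0386, 0.0893]
tool_rot: [[0.994, -0.113, -0.0], [-0.113, -0.994, 0.0], [-0.0, -0.0, -1.0]]
contact_force: [-0.4, -0.3, -0.6]
finger_gap: 0.997
grasp_force: 0.0
```

```bash
python3 gap.py t7; python3 -c "
from go import *
to(press(0,-.0285,.09),83.5)
cap('side','s5')
a=cv2.imread('pics/s5.png')[150:300,320:460];cv2.imwrite('pics/c6.png',cv2.resize(a,None,fx=4,fy=4))"
```

```text
-0.055 [0 0 0 0 0 0 0 0 0 0 0 0 0 0 0 0 0 0 0 0 0 0 0 0 0 0 0 0 0 0 0 0 0 0 0 0 0
 0 0 0]
-0.03 [0 0 0 0 0 0 0 0 0 0 0 3 8 6 5 0 0 0 0 0 2 8 6 6 0 0 0 0 0 0 1 2 3 5 5 3 3
 4 1 0]
0.03 [0 0 0 0 0 0 0 0 0 0 0 2 5 5 4 0 0 0 0 0 2 6 6 6 0 0 0 0 0 0 0 5 3 3 6 6 5
 4 5 0]
0.055 [0 0 0 0 0 0 0 0 0 0 0 2 7 7 5 0 0 0 0 0 1 7 7 6 0 0 0 0 0 0 2 5 5 5 7 7 5
 6 5 3]
16.225 0.9987503829695833 0.0 [ 1.1  1.  -0.8]
t 16.23 tcp [0.4762 0.0385 0.0893] ang -96.5 target [0.4771 0.0373 0.09  ] dp [ 0.001   0.0011 -0.0007] yaw 0.0 q1,q6 [-9. 88.]
```

View pics/c6.png

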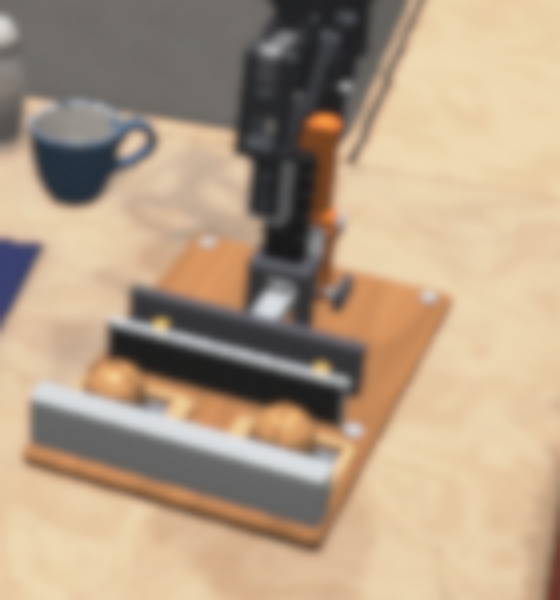

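The view shows the trigger back upright behind the handle, both nuts in their wells, and the ram staying advanced. Second stroke, recentred by 2.5 mm.

Request:
apply_moves:
  plan:
    - {"dp":[0,0.0025,0],"yaw":0,"hand":-1}
    - {"dp":[0,0.0025,0],"yaw":0,"hand":-0.6}
    - {"dp":[0,0.0025,0],"yaw":0,"hand":-0.3}
    - {"dp":[0,0.0025,0],"yaw":0,"hand":0}
    - {"dp":[0,0.0025,0],"yaw":0,"hand":0.2}
    - {"dp":[0,0.0025,0],"yaw":0,"hand":0.45}
    - {"dp":[0,0.0025,0],"yaw":0,"hand":0.45}
    - {"dp":[0,0.0025,0],"yaw":0,"hand":0.45}

```text
t: 17.27
tcp_pos: [0.4768, 0.0358, 0.0907]
tool_rot: [[0.994, -0.113, 0.002], [-0.113, -0.994, -0.0], [0.002, 0.0, -1.0]]
contact_force: [-1.8, 0.0, 12.6]
finger_gap: 0.377
grasp_force: 33.9
```

```bash
python3 gap.py t8
```

```text
-0.055 [0 0 0 0 0 0 0 0 0 0 0 0 0 0 0 0 0 0 0 0 0 0 0 0 0 0 0 0 0 0 0 0 0 0 0 0 0
 0 0 0]
-0.03 [0 0 0 0 0 0 0 0 0 0 0 0 0 5 6 8 1 0 0 0 0 0 3 5 8 4 0 0 0 0 1 2 2 4 6 3 2
 4 1 0]
0.03 [0 0 0 0 0 0 0 0 0 0 0 0 0 4 8 7 1 0 0 0 0 0 3 6 7 5 0 0 0 0 0 4 3 3 7 6 4
 3 5 1]
0.055 [0 0 0 0 0 0 0 0 0 0 0 0 0 6 5 8 2 0 0 0 2 0 4 5 6 5 0 0 0 0 1 6 5 5 7 6 6
 6 5 3]
17.325 0.3778316770597152 33.86210295371711 [-1.5  1.4 12.6]
```

Request:
apply_moves:
  plan:
    - {"dp":[0,0,0],"yaw":0,"hand":-1}
    - {"dp":[0,0,0],"yaw":0,"hand":-1}
    - {"dp":[0,0,0],"yaw":0,"hand":-1}
    - {"dp":[0,0,0],"yaw":0,"hand":-1}
    - {"dp":[0,0,0],"yaw":0,"hand":-1}
    - {"dp":[0,0,0],"yaw":0,"hand":-1}

```text
t: 18.08
tcp_pos: [0.4759, 0.036, 0.0893]
tool_rot: [[0.994, -0.113, -0.0], [-0.113, -0.994, 0.0], [-0.0, -0.0, -1.0]]
contact_force: [-0.6, 0.4, 0.9]
finger_gap: 1.001
grasp_force: 0.0
```

Request:
apply_moves:
  plan:
    - {"dp":[0,0.005,0],"yaw":0,"hand":-1}
    - {"dp":[0,0.005,0],"yaw":0,"hand":-1}
    - {"dp":[0,0.005,0],"yaw":0,"hand":-1}
    - {"dp":[0,0.005,0],"yaw":0,"hand":-1}

```text
t: 18.58
tcp_pos: [0.4754, 0.0308, 0.0893]
tool_rot: [[0.994, -0.113, 0.0], [-0.113, -0.994, 0.0], [0.0, -0.0, -1.0]]
contact_force: [0.2, -0.3, 0.2]
finger_gap: 0.998
grasp_force: 0.0
```

```bash
python3 gap.py t9 | tail -3
python3 - <<'E'
from go import *
for n in('side',):
    im,d=cap(n,'s6');P=world(n,d)
    for f in ('s6','side0','s5'):
        z=np.load('pics/'+f+'.npz');im=z['im'].astype(int);Q=world('side',z['d'])-O
        m=(im[...,0]>150)&(im[...,1]<130)&(im[...,2]<70)&(abs(Q@V)<.03)&(Q[...,2]>.06)&(Q[...,2]<.14)
        print(f,m.sum(),[(np.median((Q@U)[m&(abs(Q[...,2]-h)<.008)]).round(4)) for h in(.075,.09,.105,.12)])
E
```

```text
0.055 [0 0 0 0 0 0 0 0 0 0 0 0 0 6 7 8 1 0 0 0 1 0 4 5 6 5 0 0 0 0 2 5 5 4 7 7 5
 5 6 4]
18.625 1.0036935856543654 0.0 [-0.2  0.1 -0.1]
s6 32 [np.float64(-0.0548), np.float64(nan), np.float64(nan), np.float64(-0.0573)]
side0 23 [np.float64(-0.0566), np.float64(nan), np.float64(nan), np.float64(-0.0551)]
s5 34 [np.float64(-0.056), np.float64(nan), np.float64(nan), np.float64(-0.0556)]
  return _methods._mean(a, axis=axis, dtype=dtype,
  ret = ret.dtype.type(ret / rcount)
```

Request:
apply_moves:
  plan:
    - {"dp":[0,-0.005,0],"yaw":0,"hand":-0.8}
    - {"dp":[0,-0.005,0],"yaw":0,"hand":-0.6}
    - {"dp":[0,-0.005,0],"yaw":0,"hand":-0.3}
    - {"dp":[0,-0.005,0],"yaw":0,"hand":0}
    - {"dp":[0,-0.005,0],"yaw":0,"hand":0.2}
    - {"dp":[0,-0.005,0],"yaw":0,"hand":0.45}
    - {"dp":[0,-0.005,0],"yaw":0,"hand":0.45}
    - {"dp":[0,-0.005,0],"yaw":0,"hand":0.45}

```text
t: 19.68
tcp_pos: [0.4767, 0.0358, 0.0907]
tool_rot: [[0.994, -0.113, 0.002], [-0.113, -0.994, -0.0], [0.002, 0.0, -1.0]]
contact_force: [-1.3, 0.9, 12.7]
finger_gap: 0.381
grasp_force: 33.5
```

```bash
python3 gap.py t10
```

```text
-0.055 [0 0 0 0 0 0 0 0 0 0 0 0 0 0 0 0 0 0 0 0 0 0 0 0 0 0 0 0 0 0 0 0 0 0 0 0 0
 0 0 0]
-0.03 [0 0 0 0 0 0 0 0 0 0 0 0 0 0 0 7 6 6 0 0 0 0 0 0 6 6 6 3 0 0 1 2 3 4 5 3 3
 4 1 0]
0.03 [0 0 0 0 0 0 0 0 0 0 0 0 0 0 0 7 5 7 0 0 0 0 0 0 5 6 6 3 0 0 0 4 3 3 8 6 5
 4 5 1]
0.055 [0 0 0 0 0 0 0 0 0 0 0 0 0 0 0 8 7 5 0 0 1 0 0 0 6 6 6 1 0 0 1 4 6 5 7 7 6
 5 5 3]
19.725 0.3811626843761381 33.54126253165305 [-1.7 -0.2 13.3]
```

Strokes 2 and 3 gained only one tooth each, so the squeeze is probably not quite full. I'll press harder and see whether it closes further.

Request:
apply_moves:
  plan:
    - {"dp":[0,0,0],"yaw":0,"hand":0.7}
    - {"dp":[0,0,0],"yaw":0,"hand":0.7}
    - {"dp":[0,0,0],"yaw":0,"hand":0.7}
  newtons: 60

```text
t: 20.1
tcp_pos: [0.4768, 0.0361, 0.0908]
tool_rot: [[0.994, -0.113, 0.003], [-0.113, -0.994, -0.0], [0.003, -0.0, -1.0]]
contact_force: [-1.2, 2.3, 14.4]
finger_gap: 0.366
grasp_force: 57.5
```

```bash
python3 gap.py t11|tail -3
python3 - <<'E'
from go import *
to(press(0,-.03,.1),83.5)
cap('side','s7')
a=cv2.imread('pics/s7.png')[150:300,320:460];cv2.imwrite('pics/c7.png',cv2.resize(a,None,fx=4,fy=4,interpolation=2))
E
```

```text
0.055 [0 0 0 0 0 0 0 0 0 0 0 0 0 0 0 7 7 5 0 0 1 0 0 0 5 6 6 2 0 0 3 4 5 5 7 7 5
 5 6 3]
20.15 0.3681210163936337 57.473465418443084 [-2.4  2.1 14. ]
t 20.15 tcp [0.4767 0.0361 0.0908] ang -96.5 target [0.4769 0.0358 0.1   ] dp [ 0.0002  0.0003 -0.0092] yaw 0.001 q1,q6 [-9. 87.]
```

View pics/c7.png

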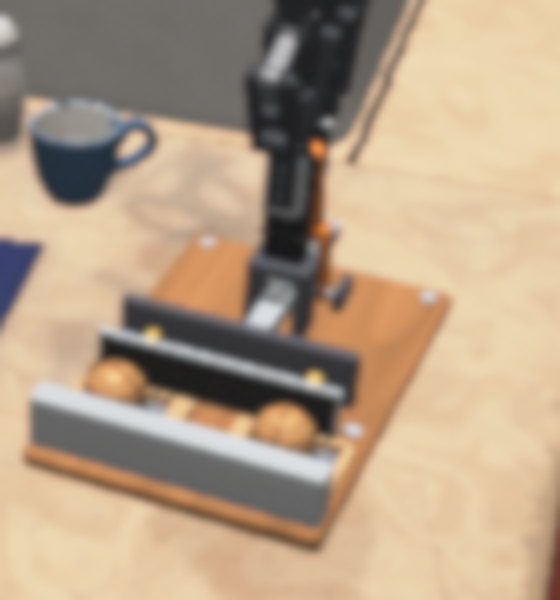

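The trigger lies against the handle and the ram is unmoved, so this is the stop. One tooth per stroke is acceptable. Keep pumping.

Request:
apply_moves:
  plan:
    - {"dp":[0,0,0],"yaw":0,"hand":-1}
    - {"dp":[0,0.003,0],"yaw":0,"hand":-1}
    - {"dp":[0,0.006,0],"yaw":0,"hand":-1}
    - {"dp":[0,0.008,0],"yaw":0,"hand":-1}
    - {"dp":[0,0.008,0],"yaw":0,"hand":-1}
    - {"dp":[0,0.008,0],"yaw":0,"hand":-1}
    - {"dp":[0,0.008,0],"yaw":0,"hand":-1}
    - {"dp":[0,0.008,0],"yaw":0,"hand":-1}
  newtons: 45

```text
t: 21.2
tcp_pos: [0.4751, 0.028, 0.0893]
tool_rot: [[0.994, -0.113, 0.0], [-0.113, -0.994, 0.0], [0.0, -0.0, -1.0]]
contact_force: [-0.1, 0.1, -0.1]
finger_gap: 0.999
grasp_force: 0.0
```

Request:
apply_moves:
  plan:
    - {"dp":[0,-0.008,0],"yaw":0,"hand":-0.8}
    - {"dp":[0,-0.008,0],"yaw":0,"hand":-0.6}
    - {"dp":[0,-0.008,0],"yaw":0,"hand":-0.3}
    - {"dp":[0,-0.008,0],"yaw":0,"hand":0}
    - {"dp":[0,-0.008,0],"yaw":0,"hand":0.2}
    - {"dp":[0,-0.008,0],"yaw":0,"hand":0.45}
    - {"dp":[0,-0.008,0],"yaw":0,"hand":0.45}
    - {"dp":[0,-0.008,0],"yaw":0,"hand":0.45}

```text
t: 22.2
tcp_pos: [0.4767, 0.036, 0.0908]
tool_rot: [[0.994, -0.113, 0.002], [-0.113, -0.994, -0.0], [0.002, -0.0, -1.0]]
contact_force: [-1.4, 2.0, 14.2]
finger_gap: 0.377
grasp_force: 42.9
```

```bash
python3 gap.py t12
```

```text
-0.055 [0 0 0 0 0 0 0 0 0 0 0 0 0 0 0 0 0 0 0 0 0 0 0 0 0 0 0 0 0 0 0 0 0 0 0 0 0
 0 0 0]
-0.03 [ 0  0  0  0  0  0  0  0  0  0  0  0  0  0  0  0  1  5 11  3  0  0  0  0
  0  0  5  7  7  0  1  2  3  5  5  3  3  4  1  0]
0.03 [0 0 0 0 0 0 0 0 0 0 0 0 0 0 0 0 0 7 8 3 0 0 0 0 0 0 5 6 7 0 0 4 3 3 6 6 5
 4 5 0]
0.055 [0 0 0 0 0 0 0 0 0 0 0 0 0 0 0 0 2 5 8 2 2 0 0 0 0 1 5 6 8 0 2 4 5 5 7 7 5
 5 5 4]
22.25 0.3737482039851714 42.88873671088368 [-1.8  1.  13.3]
```

Request:
apply_moves:
  plan:
    - {"dp":[0,0,0],"yaw":0,"hand":-1}
    - {"dp":[0,0.003,0],"yaw":0,"hand":-1}
    - {"dp":[0,0.006,0],"yaw":0,"hand":-1}
    - {"dp":[0,0.008,0],"yaw":0,"hand":-1}
    - {"dp":[0,0.008,0],"yaw":0,"hand":-1}
    - {"dp":[0,0.008,0],"yaw":0,"hand":-1}
    - {"dp":[0,0.008,0],"yaw":0,"hand":-1}
    - {"dp":[0,0.008,0],"yaw":0,"hand":-1}

```text
t: 23.25
tcp_pos: [0.4751, 0.028, 0.0893]
tool_rot: [[0.994, -0.113, -0.0], [-0.113, -0.994, 0.0], [-0.0, -0.0, -1.0]]
contact_force: [0.2, 0.4, -0.5]
finger_gap: 1.002
grasp_force: 0.0
```

Request:
apply_moves:
  plan:
    - {"dp":[0,-0.008,0],"yaw":0,"hand":-0.8}
    - {"dp":[0,-0.008,0],"yaw":0,"hand":-0.6}
    - {"dp":[0,-0.008,0],"yaw":0,"hand":-0.3}
    - {"dp":[0,-0.008,0],"yaw":0,"hand":0}
    - {"dp":[0,-0.008,0],"yaw":0,"hand":0.2}
    - {"dp":[0,-0.008,0],"yaw":0,"hand":0.45}
    - {"dp":[0,-0.008,0],"yaw":0,"hand":0.45}
    - {"dp":[0,-0.008,0],"yaw":0,"hand":0.45}

```text
t: 24.25
tcp_pos: [0.4767, 0.036, 0.0908]
tool_rot: [[0.994, -0.113, 0.002], [-0.113, -0.994, -0.0], [0.002, -0.0, -1.0]]
contact_force: [-1.3, -0.2, 14.0]
finger_gap: 0.375
grasp_force: 42.9
```

```bash
python3 gap.py t13
```

```text
-0.055 [0 0 0 0 0 0 0 0 0 0 0 0 0 0 0 0 0 0 0 0 0 0 0 0 0 0 0 0 0 0 0 0 0 0 0 0 0
 0 0 0]
-0.03 [0 0 0 0 0 0 0 0 0 0 0 0 0 0 0 0 0 0 4 8 7 0 0 0 0 0 0 4 7 4 3 1 2 5 5 3 4
 5 2 2]
0.03 [0 0 0 0 0 0 0 0 0 0 0 0 0 0 0 0 0 0 4 7 7 1 0 0 0 0 0 4 8 5 3 1 3 2 6 5 4
 4 6 2]
0.055 [0 0 0 0 0 0 0 0 0 0 0 0 0 0 0 0 0 0 3 8 7 0 0 0 0 0 0 5 7 6 2 4 5 4 7 7 5
 5 6 3]
24.3 0.3739124415179586 42.857177532278 [-1.7  0.9 14.1]
```

Ram is at about 0.036 and the pad has just met the nuts. Next stroke.

Request:
apply_moves:
  plan:
    - {"dp":[0,0,0],"yaw":0,"hand":-1}
    - {"dp":[0,0.003,0],"yaw":0,"hand":-1}
    - {"dp":[0,0.006,0],"yaw":0,"hand":-1}
    - {"dp":[0,0.008,0],"yaw":0,"hand":-1}
    - {"dp":[0,0.008,0],"yaw":0,"hand":-1}
    - {"dp":[0,0.008,0],"yaw":0,"hand":-1}
    - {"dp":[0,0.008,0],"yaw":0,"hand":-1}
    - {"dp":[0,0.008,0],"yaw":0,"hand":-1}

```text
t: 25.3
tcp_pos: [0.4751, 0.028, 0.0893]
tool_rot: [[0.994, -0.113, 0.0], [-0.113, -0.994, 0.0], [0.0, -0.0, -1.0]]
contact_force: [-0.2, -0.1, -0.0]
finger_gap: 0.998
grasp_force: 0.0
```

Request:
apply_moves:
  plan:
    - {"dp":[0,-0.008,0],"yaw":0,"hand":-0.8}
    - {"dp":[0,-0.008,0],"yaw":0,"hand":-0.6}
    - {"dp":[0,-0.008,0],"yaw":0,"hand":-0.3}
    - {"dp":[0,-0.008,0],"yaw":0,"hand":0}
    - {"dp":[0,-0.008,0],"yaw":0,"hand":0.2}
    - {"dp":[0,-0.008,0],"yaw":0,"hand":0.45}
    - {"dp":[0,-0.008,0],"yaw":0,"hand":0.45}
    - {"dp":[0,-0.008,0],"yaw":0,"hand":0.45}

```text
t: 26.3
tcp_pos: [0.4767, 0.036, 0.0908]
tool_rot: [[0.994, -0.113, 0.002], [-0.113, -0.994, -0.0], [0.002, -0.0, -1.0]]
contact_force: [-1.9, 1.4, 14.8]
finger_gap: 0.374
grasp_force: 42.6
```

```bash
python3 gap.py t14
```

```text
-0.055 [0 0 0 0 0 0 0 0 0 0 0 0 0 0 0 0 0 0 0 0 0 0 0 0 0 0 0 0 0 0 0 0 0 0 0 0 0
 0 0 0]
-0.03 [0 0 0 0 0 0 0 0 0 0 0 0 0 0 0 0 0 0 0 1 6 8 4 0 0 0 0 3 9 5 3 1 2 3 6 4 3
 5 2 2]
0.03 [0 0 0 0 0 0 0 0 0 0 0 0 0 0 0 0 0 0 0 0 6 8 4 0 0 0 0 4 6 5 4 3 2 3 5 6 4
 5 5 3]
0.055 [0 0 0 0 0 0 0 0 0 0 0 0 0 0 0 0 0 0 0 1 5 7 4 0 0 0 0 3 6 7 3 3 5 4 7 7 5
 4 7 5]
26.35 0.3728521707240677 42.6358963502571 [-1.2  1.3 14.5]
```

The jaw advanced 5 mm with the pad stopped, so it is pressed in about 5 mm. One more stroke makes about 10 mm, halfway.

Request:
apply_moves:
  plan:
    - {"dp":[0,0,0],"yaw":0,"hand":-1}
    - {"dp":[0,0.003,0],"yaw":0,"hand":-1}
    - {"dp":[0,0.006,0],"yaw":0,"hand":-1}
    - {"dp":[0,0.008,0],"yaw":0,"hand":-1}
    - {"dp":[0,0.008,0],"yaw":0,"hand":-1}
    - {"dp":[0,0.008,0],"yaw":0,"hand":-1}
    - {"dp":[0,0.008,0],"yaw":0,"hand":-1}
    - {"dp":[0,0.008,0],"yaw":0,"hand":-1}

```text
t: 27.35
tcp_pos: [0.4751, 0.028, 0.0893]
tool_rot: [[0.994, -0.113, 0.0], [-0.113, -0.994, 0.0], [0.0, -0.0, -1.0]]
contact_force: [-0.3, 0.0, -0.5]
finger_gap: 0.998
grasp_force: 0.0
```

Request:
apply_moves:
  plan:
    - {"dp":[0,-0.008,0],"yaw":0,"hand":-0.8}
    - {"dp":[0,-0.008,0],"yaw":0,"hand":-0.6}
    - {"dp":[0,-0.008,0],"yaw":0,"hand":-0.3}
    - {"dp":[0,-0.008,0],"yaw":0,"hand":0}
    - {"dp":[0,-0.008,0],"yaw":0,"hand":0.2}
    - {"dp":[0,-0.008,0],"yaw":0,"hand":0.45}
    - {"dp":[0,-0.008,0],"yaw":0,"hand":0.45}
    - {"dp":[0,-0.008,0],"yaw":0,"hand":0.45}

```text
t: 28.35
tcp_pos: [0.4767, 0.036, 0.0909]
tool_rot: [[0.994, -0.113, 0.003], [-0.113, -0.994, -0.0], [0.003, -0.0, -1.0]]
contact_force: [-1.6, 1.6, 15.7]
finger_gap: 0.376
grasp_force: 42.2
```

```bash
python3 gap.py t15
python3 - <<'E'
from go import *
cap('side','s8')
a=cv2.imread('pics/t15.png')[225:325,270:425];b=cv2.imread('pics/s8.png')[160:300,300:460]
a=cv2.resize(a,(465,300));b=cv2.resize(b,(343,300))
cv2.imwrite('pics/c8.png',cv2.resize(np.hstack([a,b]),(800,297)))
E
```

```text
-0.055 [0 0 0 0 0 0 0 0 0 0 0 0 0 0 0 0 0 0 0 0 0 0 0 0 0 0 0 0 0 0 0 0 0 0 0 0 0
 0 0 0]
-0.03 [0 0 0 0 0 0 0 0 0 0 0 0 0 0 0 0 0 0 0 0 0 6 7 6 0 0 0 3 9 5 4 1 2 4 6 3 3
 5 2 2]
0.03 [0 0 0 0 0 0 0 0 0 0 0 0 0 0 0 0 0 0 0 0 0 6 6 6 0 0 0 3 7 5 4 0 3 2 5 5 4
 3 6 1]
0.055 [0 0 0 0 0 0 0 0 0 0 0 0 0 0 0 0 0 0 0 0 1 6 7 6 0 0 0 3 7 7 3 4 5 4 7 7 6
 4 6 4]
28.4 0.37367820642332705 42.19291917979717 [-2.4  1.  14.3]
```

View pics/c8.png

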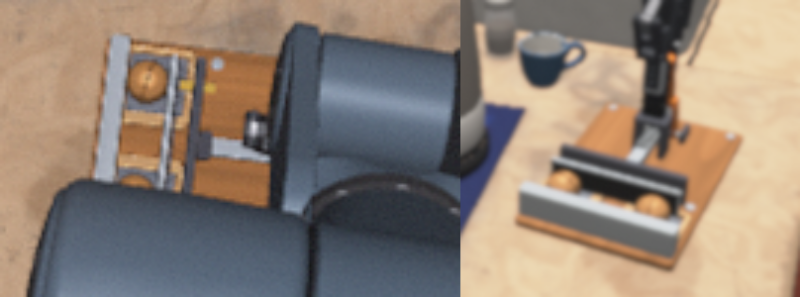

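Both nuts are held against the anvil, with a gap of about 10–11 mm left between jaw and pad, and the trigger is still squeezed. Handing in.

```bash
python3 -c "
from station import arm
print(arm.job_done())"
```

```text
the job is handed in; nothing more can be done
None
```

I handed the job in at about 28 s: both walnuts are clamped against the anvil, the pad is pushed back about 10 mm (roughly halfway), and the trigger is still held squeezed. It took seven squeezes, because after the first each one advanced the ram only about 5 mm instead of the stated 10 to 12 mm.

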